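# Take the lift-off lid from the storage box

### The arm

A 7-joint arm with a two-finger parallel gripper is mounted at the origin on the work surface. World frame = base frame: x ahead of the robot, y to its left, z up, the work surface at z = 0. Lengths are in m, angles in degrees, forces in N, time in s.
With the tool pointing down it reaches from about 0.425 to 0.875 m from the base axis. Payload 4.7 kg.
Tool frame: the origin (TCP) lies midway between the tips of the shut fingers; the grasp point (between the pads) lies 19 mm behind it (env.grip_depth is the distance from the TCP to the grasp point, in m); z points along the fingers, y is the line along which they close (so a half turn about z gives the same grasp; the last joint's range is limited). The gripper opens to 87 mm and grips with 3 to 60 N. Pads are 19 mm wide; open, the fingers measure 117 mm over their backs; the gripper's body (75 mm by 190 mm) begins 51 mm behind the grasp point.
Start: joints at [69.219, 18.392, -4.016, 83.108, 1.295, 78.541, -3.26], TCP at [0.239, -0.604, 0.223] pointing down, gripper open.
Joint ranges: [-163.93, 163.93], [-17.29, 119.83], [-79.2, 71.16], [3.27, 140.29], [-89.18, 269.18], [5.43, 117.66], [-154.24, 154.24]. Speed limits (degrees/s): [147.25, 147.25, 180, 180, 180, 180, 180].

### API

Orientations are given as [roll, pitch, yaw] about the fixed x, y, z axes, in that order (R = Rz(yaw) Ry(pitch) Rx(roll)).
In Python, from cell import get_obs, optics, env, nets gives the robot as it stands.
- The arm moves only by the shell command python3 -m creep 'ROWS' [FORCE]. ROWS is JSON, a list of rows, each an object of numbers: "wx", "wy", "wz": the turn, a rotation vector about the tool's x, y, z in degrees; "tx", "ty", "tz": the shift along the tool's x, y, z in mm; "gripper": the opening, from -1 (shut) to 1 (fully open). A call has 1 to 5 rows; each row is the pose to reach, as a shift and turn from the pose commanded when the call began, along the tool's axes at that moment; what a row does not reach only later rows make up. A row lasts 1/12 s, in which the tool goes at most 41.7 mm and 7.16 degrees, less where a joint would pass 70% of its speed; a pose out of reach is approached as far as the arm can. A call with a gripper value outside its range is refused whole. The fingers move at their own pace and stop on an object; FORCE is the grip in N (left out, the last holds). Time passes only in rows, so rows that repeat a pose let the fingers close. It gives the time, the measured TCP pose, the force, the opening and the grip force at its end, in the units of the state.
- get_obs(): the state, without advancing time (a new reading comes with each control period).
- optics.read_camera(name): name is "side" or "top"; returns (picture, depth): 384x512x3 uint8, red, green, blue; 384x512 float32, m along the optical axis (not along the pixel's ray), 0 where there is no reading.
- optics.camera_info(name): a dict with "fovy" (degrees; the focal length in pixels is half the picture's height over the tangent of half this angle, whatever the lens; pixels are square), "cx", "cy" (the principal point, pixels), "R" (3x3) and "t" (3): a world point X has camera coordinates R X + t. Camera axes: x right, y down, z forward; pixel columns grow to the right and rows downward; lengths in m; the calibration is good to about 2 mm. A picture is of the moment at which its call begins. camera_info takes no time and is no camera call.
- env.sign_off(): hands the job in; it is judged then, once.
Trained networks look in the newest picture that a camera, given by its name, has taken for a name from the list of things; names that differ only in an ending like _2 or _b are one class to them, and where a whole thing is asked for, a point or a joint stands for the part that bears it (a point fixed in the world has none). Each returns a list of dicts, best first, with "confidence" (0 to 1); they miss things now and then, are a little off and sometimes report something else, mostly with a low value. They report only what shows in the picture. A call takes as long as a camera call. They do not tell look-alikes from the thing itself.
- nets.look_for(query, camera): "point" ([x, y, z] in m, in world coordinates, good to about 4 mm: the middle of the surface that is visible of it).
- nets.place_of(query, camera): "point" ([x, y, z] in m, in world coordinates, good to about 4 mm: a listed point, or the origin of a listed thing).
The state is a dict: "time_s": time; "qpos": joint angles; "joint_velocities": joint speeds; "effort": joint torques, N m; "tool_pos": TCP position; "tool_rot": TCP orientation; "force": force on the tool from outside, world axes, zero at the start; "wrist_torque": the same for the moment, N m; "grip_width": finger opening in m; "grasp_force": force on a finger pad.
Only numpy, scipy, OpenCV 4.12 (cv2) and the standard library are available. Lean on these libraries where they do the work, as an engineer would, in place of code of your own. Each camera call takes 0.05 s, during which the arm holds its last target. There are 200 camera calls.

### The job

Take the black lid off the yellow storage box: by its red handle swing it up on its lift-off hinges until it stands vertical, then lift it straight up off the hinge pins. Lower it, handle up, into the middle of the wooden V-shaped stand, so that it stands there upright by itself, and let go; leave the green mug where it is.

Things in the scene. Friction and masses are not known exactly. Their poses are not given: they have to be found in the camera images.
- lid_handle (a point): Middle of the red bar (round, 12 mm, 90 mm long) on the loose black lid: grip here, lightly so that it turns in the fingers. Panel 155 x 160 x 10 mm; the bar is 50 mm before its front edge, window 44 x 78 mm between for one finger (open fingers 40 mm). x: bar to hinge, 210 mm; y: along bar; z: out of the lid's top. Two hooks, 21 mm thick, end 221 mm from the bar; drawing them 11 mm back along x clears the pins.
- hinge (a point): Middle of the hinge axis of the fixed yellow box (140 x 160 mm, 80 mm high): two 8 mm steel pins along y, 85 mm above the table, 20 mm behind its far wall. x points from handle side to far side, z up. Closed, the handle is 210 mm towards -x at this height; lid vertical, 210 mm straight above. Free hinge, no stay: a lid let go falls. The strip under the lid's front edge sits 10 mm deep in the box.
- slot (a point): Middle of the floor, 8 mm above the table, of the V slot in the fixed wooden stand (100 x 150 mm, 78 mm high). The slot runs along y, full length, open at the ends: 26 mm wide at the floor, 60 mm at the top, 70 mm deep; x across, z up. The lid's hooks rest on the floor with the bar 221 mm above this point; released it leans up to 15 degrees. Either face may look either way.
- mug_center (a point): Middle, half-way up, of a loose green mug, 76 mm across and 95 mm high, standing at one end of the row of boxes: a bystander. Not used either: a green box with a white snap lid (150 x 110 mm, 79 mm high) in line with the yellow box and the stand, which a lid may have to be carried over; bottles, a tub and an apple.
Mind the look-alikes: they are no part of the job. Of the things that look like the part that bears slot, the larger one is meant. What is shaped like the part that bears hinge but purple is not meant.

How it is judged (in metres and radians):
On the way, in this order (a step that is already met when the one before it is completed fails the run):
1. the lid stands vertical (within 20 degrees), its hooks still on the hinge pins (angle between lid_handle's own z axis and vertical between 1.22 and 1.92 rad and distance between lid_handle and hinge below 0.22 m and z of lid_handle in the frame of hinge above 0.18 m), for 0.1 s.
2. the lid is lifted up off its pins, still upright (within 20 degrees): the handle is 230 mm or more above the hinge axis and within 60 mm of being over it (angle between lid_handle's own z axis and vertical between 1.22 and 1.92 rad and z of lid_handle in the frame of hinge above 0.23 m and horizontal distance between lid_handle and hinge below 0.06 m), for 0.05 s.
At the end, for the whole second after the job is handed in: The lid stands by itself in the V slot of the wooden stand, handle up, within 25 degrees of upright, its hooks on the slot's floor (handle bar 195 to 232 mm above the floor of the slot) and the handle within 40 mm of the middle of the stand lengthwise and 90 mm crosswise; released (angle between lid_handle's own z axis and vertical between 1.13 and 2.01 rad and x of lid_handle in the frame of slot between -0.09 and 0.09 m and y of lid_handle in the frame of slot between -0.04 and 0.04 m and z of lid_handle in the frame of slot between 0.195 and 0.232 m); the robot touches nothing.
It fails at once if the green mug is moved by more than 25 mm (distance of mug_center from where it was at the start of the episode above 0.025 m).
It fails at once if the lid is dropped into the stand (falls faster than 0.7 m/s there, a drop of 25 mm or more) instead of being lowered (horizontal distance between lid_handle and slot below 0.06 m and linear speed of lid above 0.7 m/s).
It also fails if it takes over 54 s, if anything falls off the work surface, if the arm or the gripper's body presses on something with over 40 N, if the wrist force passes 120 N, or if a joint passes its speed limit or range.

## Working session

There is one attempt and no reset: what is moved stays moved. The work goes in short steps, Python scripts to look and compute and a shell command to move; the robot and the scene stay as the last step left them, time stands still between calls to the robot, and variables do not carry over. Pictures are saved under pics/ and viewed, at most 10 in all, crops included, and the job is handed in when it is done.

```bash
mkdir -p pics; ls; python3 - <<'E'
from cell import get_obs, optics, env, nets
import cv2
for c in("top","side"):
    p,d=optics.read_camera(c); cv2.imwrite(f"pics/{c}0.png",p[:,:,::-1])
    i=optics.camera_info(c); print(c,i)
    for q in("lid_handle","hinge","slot","mug_center"):
        print(q,[( [round(float(v),3) for v in r["point"]],round(r["confidence"],2)) for r in nets.place_of(q,c)])
s=get_obs();print(s["time_s"],s["tool_pos"],s["tool_rot"],s["grip_width"],s["force"],env.grip_depth)
E
```

```text
pics
top {'fovy': 52.61685364445882, 'cx': 260.64568596642687, 'cy': 190.39246742236182, 'R': array([[ 0.0194606 , -0.99970342,  0.01464065],
       [-0.99376435, -0.02094884, -0.10951513],
       [ 0.10978935, -0.01241812, -0.9938773 ]]), 't': array([-0.03666654,  0.58505951,  1.05676882])}
lid_handle [([0.433, 0.211, 0.087], 0.92)]
hinge [([0.847, -0.005, 0.085], 0.94)]
slot [([0.368, -0.016, 0.007], 0.82)]
mug_center [([0.515, 0.443, 0.044], 0.68)]
side {'fovy': 57.33835483361654, 'cx': 254.4696251995694, 'cy': 187.45579226627916, 'R': array([[-0.84504447, -0.5346826 ,  0.00378855],
       [-0.38117518,  0.59743299, -0.70553477],
       [ 0.37497376, -0.59765236, -0.70866518]]), 't': array([0.47824441, 0.26946082, 0.87406065])}
lid_handle [([0.43, 0.207, 0.084], 0.76)]
hinge [([0.846, -0.005, 0.083], 0.77)]
slot [([0.544, 0.009, 0.006], 0.91), ([0.366, -0.015, 0.007], 0.6)]
mug_center [([0.513, 0.44, 0.047], 0.62)]
0.5 [ 0.23915078 -0.60440868  0.22256378] [1.79997587e+02 3.78848978e-03 2.15924977e+01] 0.08717495529356147 [-0.33647811  0.66399433  1.42581417] 0.0187
```

View pics/top0.png

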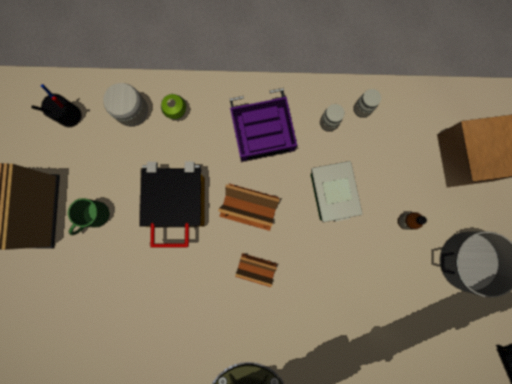

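View pics/side0.png

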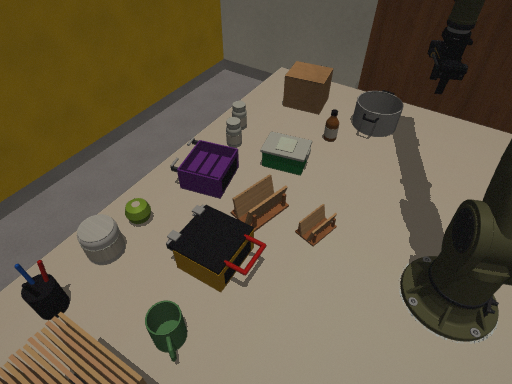

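The top view shows the black lid at (170,195) with its red handle bar at (170,243) and its hinge lugs at (152,167) and (190,167). For the stand, the larger V stand is at (250,206) and a smaller look-alike is at (257,269). For the hinge, the purple box at (264,127) is a look-alike. The mug is at (85,212). I choose the yellow box at (170,195) and the larger stand at (250,206). Next I measure and crop.

```bash
cat > h.py <<'E'
from cell import get_obs, optics, env, nets
import cv2, numpy as np
def cloud(c):
    p,d=optics.read_camera(c); i=optics.camera_info(c); f=192/np.tan(np.radians(i["fovy"]/2))
    v,u=np.mgrid[:384,:512]; C=np.stack([(u-i["cx"])/f*d,(v-i["cy"])/f*d,d],-1)
    return p,d,(C-i["t"])@i["R"]
def rect(m,W):
    r=cv2.minAreaRect((W[m][:,:2]*1000).astype(np.float32)); return [np.round(x,1) for x in r]
E
python3 - <<'E'
from h import *
for c in("top","side"):
    p,d,W=cloud(c); hsv=cv2.cvtColor(p,cv2.COLOR_RGB2HSV).astype(int); H,S,V=hsv[...,0],hsv[...,1],hsv[...,2]
    x,y,z=W[...,0],W[...,1],W[...,2]; ok=d>0
    near=ok&(x>.35)&(x<.75)&(y>.08)&(y<.33)
    red=near&((H<6)|(H>174))&(S>180)&(V>90)&(z>.06)
    bar=red&(x<np.percentile(x[red],2)+.015)
    a=np.polyfit(y[bar],x[bar],1); print(c,"red",red.sum(),"bar",W[bar].mean(0),"yr",np.percentile(y[red],[1,99]),"zmax",np.percentile(z[bar],90),"slope dx/dy",a[0])
    blk=near&(V<60)&(z>.075)&(z<.11); print("lid",rect(blk,W))
    st=ok&(abs(x-.55)<.12)&(abs(y)<.12)&(z>.068)&(z<.09); 
    print("stand top",rect(st,W),np.percentile(z[st],50),st.sum())
    sa=ok&(abs(x-.55)<.12)&(abs(y)<.12)&(z>.02)&(z<.09);print("stand",rect(sa,W))
    gry=near&(S<60)&(V>90)&(z>.06)&(z<.12)&(x>.55); print("lugs",rect(gry,W),gry.sum())
    if c=="top": cv2.imwrite("pics/crop.png",cv2.resize(p[150:290,130:300,::-1],None,fx=4,fy=4,interpolation=cv2.INTER_CUBIC))
for c in("top","side"):
  print([(np.round(r["point"],3),round(r["confidence"],2)) for q in("hinge","slot") for r in nets.place_of(q,c)])
E
```

```text
top red 242 bar [0.43262242 0.20930116 0.09238765] yr [0.16332106 0.26060918] zmax 0.09478978342180129 slope dx/dy -0.034387568095332645
lid [array([559. , 214.5]), array([156.9, 158.2]), np.float64(1.5)]
stand top [array([541.2,   8. ]), array([149.8,  75.9]), np.float64(75.4)] 0.07719017505782877 446
stand [array([540.9,   8. ]), array([149.8,  87.8]), np.float64(75.3)]
lugs [array([637. , 219.6]), array([ 25.5, 150.1]), np.float64(1.3)] 215
side red 308 bar [0.43168505 0.21759374 0.09068037] yr [0.16510791 0.26389396] zmax 0.09294423528612848 slope dx/dy -0.006089080013528295
lid [array([551.8, 216.4]), array([193.6, 162.8]), np.float64(2.2)]
stand top [array([542.8,   7.6]), array([152.2,  78.7]), np.float64(75.7)] 0.07551492921966634 366
stand [array([541.2,   8.5]), array([153.5,  89.2]), np.float64(75.4)]
lugs [array([639.9, 218.2]), array([ 30.2, 151.7]), np.float64(3.1)] 184
[(array([ 0.848, -0.005,  0.086]), 0.68), (array([0.546, 0.012, 0.01 ]), 0.92), (array([ 0.366, -0.015,  0.008]), 0.66), (array([0.516, 0.444, 0.042]), 0.65)]
[(array([ 0.845, -0.006,  0.082]), 0.63), (array([0.545, 0.01 , 0.007]), 0.85), (array([ 0.367, -0.015,  0.007]), 0.84)]
```

View pics/crop.png

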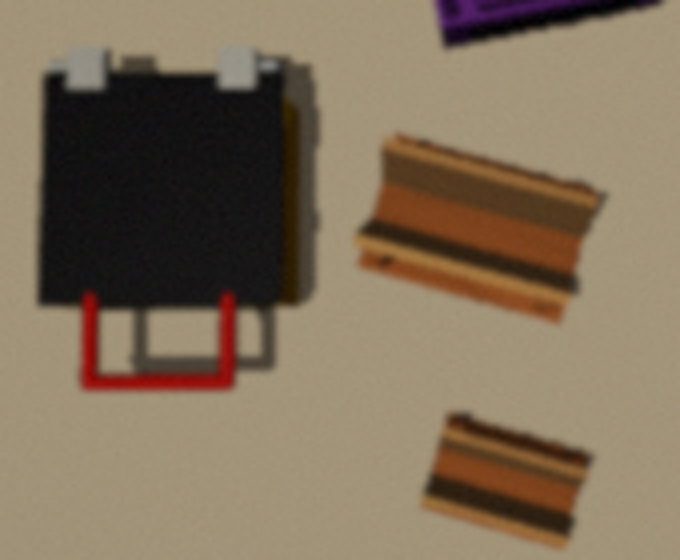

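The crop confirms it: a black lid with a red bar at crop (158,382), grey hinge lugs at (87,68) and (238,68), and the larger stand at (480,230), tilted about 15°. Setting out.

```bash
cat >> h.py <<'E'
from scipy.spatial.transform import Rotation as Ro
def to(P,yaw):
    "shift (mm) and turn (deg) in tool axes to TCP P, pointing down with this yaw"
    s=get_obs(); R=Ro.from_euler("xyz",s["tool_rot"],degrees=True); G=Ro.from_euler("xyz",[180,0,yaw],degrees=True)
    print("t",round(s["time_s"],2),"tcp",np.round(s["tool_pos"],4),np.round(s["tool_rot"],1),"w",round(s["grip_width"],4),"gf",np.round(s["grasp_force"],1),"F",np.round(s["force"],1))
    print("shift",np.round(R.inv().apply(np.array(P)-s["tool_pos"])*1000,1),"turn",np.round((R.inv()*G).as_rotvec(degrees=True),1))
E
python3 -m creep '[{"tx":36,"ty":-19,"tz":-3,"wz":-7},{"tx":71,"ty":-37,"tz":-6,"wz":-14},{"tx":106,"ty":-56,"tz":-9,"wz":-21},{"tx":142,"ty":-74,"tz":-12,"wz":-28},{"tx":177,"ty":-93,"tz":-14,"wz":-35}]'
python3 -c "
from h import *
to([.5,0,.25],91.7)"
```

```text
t 0.8 tcp [ 0.2391 -0.6044  0.2226] [180.    0.   21.6] w 0.087 gf 0.0 F [-0.5  0.1 -1.1]
shift [ 465.  -466.   -27.5] turn [  0.    0.  -70.1]validation failed for argument at $[0]...
```

```bash

python3 -m creep '[{"wx":0,"wy":0,"wz":-7,"tx":36,"ty":-19,"tz":-3,"gripper":1},{"wx":0,"wy":0,"wz":-14,"tx":71,"ty":-37,"tz":-6,"gripper":1},{"wx":0,"wy":0,"wz":-21,"tx":106,"ty":-56,"tz":-9,"gripper":1},{"wx":0,"wy":0,"wz":-28,"tx":142,"ty":-74,"tz":-12,"gripper":1},{"wx":0,"wy":0,"wz":-35,"tx":177,"ty":-93,"tz":-14,"gripper":1}]'
python3 -c "
from h import *
to([.5,0,.25],91.7)"
```

```text
time_s: 1.22
tool_pos: [0.3707, -0.4514, 0.2372]
tool_rot: [179.9, 0.0, 56.9]
force: [1.1, -0.8, -0.2]
grip_width: 0.087
grasp_force: 0.0
t 1.22 tcp [ 0.3707 -0.4514  0.2372] [179.9   0.   56.9] w 0.087 gf 0.0 F [ 1.1 -0.8 -0.2]
shift [ 448.8 -138.   -13.2] turn [  0.1   0.  -34.8]
```

```bash

python3 -m creep '[{"wx":0,"wy":0,"wz":-7,"tx":33,"ty":-10,"tz":-3,"gripper":1},{"wx":0,"wy":0,"wz":-14,"tx":66,"ty":-20,"tz":-6,"gripper":1},{"wx":0,"wy":0,"wz":-21,"tx":99,"ty":-30,"tz":-9,"gripper":1},{"wx":0,"wy":0,"wz":-28,"tx":132,"ty":-40,"tz":-11,"gripper":1},{"wx":0,"wy":0,"wz":-35,"tx":165,"ty":-50,"tz":-13,"gripper":1}]' >/dev/null
python3 -m creep '[{"wx":0,"wy":0,"wz":0,"tx":37,"ty":9,"tz":0,"gripper":1},{"wx":0,"wy":0,"wz":0,"tx":74,"ty":18,"tz":0,"gripper":1},{"wx":0,"wy":0,"wz":0,"tx":111,"ty":27,"tz":0,"gripper":1},{"wx":0,"wy":0,"wz":0,"tx":148,"ty":36,"tz":0,"gripper":1},{"wx":0,"wy":0,"wz":0,"tx":185,"ty":45,"tz":0,"gripper":1}]'
python3 -c "
from h import *
to([.432,.212,.16],91.7)"
```

```text
time_s: 2.05
tool_pos: [0.4585, -0.0996, 0.2499]
tool_rot: [180.0, 0.1, 91.6]
force: [0.5, 0.1, -0.1]
grip_width: 0.0872
grasp_force: 0.0
t 2.05 tcp [ 0.4585 -0.0996  0.2499] [1.80e+02 1.00e-01 9.16e+01] w 0.0872 gf 0.0 F [ 0.5  0.1 -0.1]
shift [312.3 -18.   89.5] turn [ 0.   0.1 -0.1]
```

```bash

python3 -m creep '[{"wx":0,"wy":0,"wz":0,"tx":37,"ty":-2,"tz":8,"gripper":-0.08},{"wx":0,"wy":0,"wz":0,"tx":74,"ty":-4,"tz":16,"gripper":-0.08},{"wx":0,"wy":0,"wz":0,"tx":111,"ty":-6,"tz":24,"gripper":-0.08},{"wx":0,"wy":0,"wz":0,"tx":148,"ty":-8,"tz":32,"gripper":-0.08},{"wx":0,"wy":0,"wz":0,"tx":185,"ty":-10,"tz":40,"gripper":-0.08}]' >/dev/null
python3 -m creep '[{"wx":0,"wy":0,"wz":0,"tx":32,"ty":-2,"tz":10,"gripper":-0.08},{"wx":0,"wy":0,"wz":0,"tx":64,"ty":-4,"tz":20,"gripper":-0.08},{"wx":0,"wy":0,"wz":0,"tx":96,"ty":-6,"tz":30,"gripper":-0.08},{"wx":0,"wy":0,"wz":0,"tx":127,"ty":-8,"tz":40,"gripper":-0.08},{"wx":0,"wy":0,"wz":0,"tx":127,"ty":-8,"tz":40,"gripper":-0.08}]'
python3 - <<'E'
from h import *
p,d,W=cloud("side"); cv2.imwrite("pics/s1.png",cv2.resize(p[190:300,150:290,::-1],None,fx=5,fy=5,interpolation=cv2.INTER_CUBIC))
for c in("top","side"):
  if c=="top": optics.read_camera(c)
  print([(np.round(r["point"],3),round(r["confidence"],2)) for r in nets.place_of("lid_handle",c)])
to([.432,.212,.066],91.7)
E
```

```text
time_s: 2.88
tool_pos: [0.429, 0.2166, 0.1686]
tool_rot: [-179.9, -0.2, 92.1]
force: [0.2, 0.7, 0.3]
grip_width: 0.0405
grasp_force: 0.0
[(array([0.43 , 0.21 , 0.085]), 0.97)]
[(array([0.433, 0.21 , 0.088]), 0.73)]
t 3.08 tcp [0.4323 0.2089 0.1697] [180.    0.   91.5] w 0.0403 gf 0.0 F [-0.4  0.2 -0.1]
shift [  3.2  -0.2 103.7] turn [ 0.   0.  -0.2]
```

View pics/s1.png

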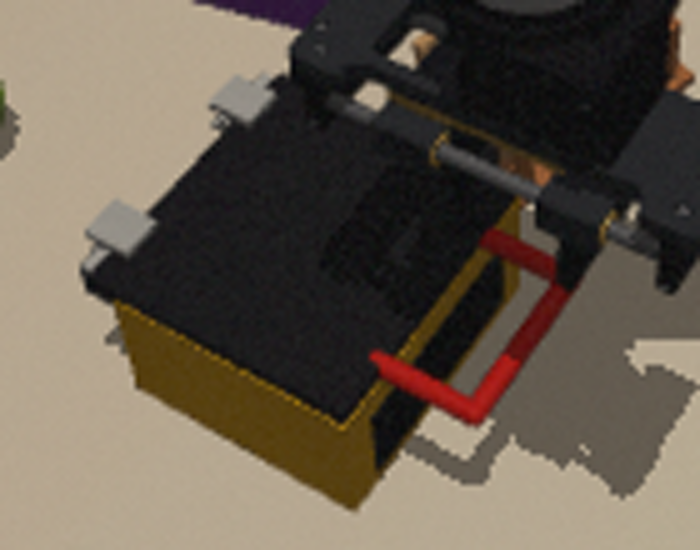

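The fingers at (570,265) and (680,270) hang above the bar, which runs from (475,410) to (570,285). I go straight down and close lightly.

```bash

python3 -m creep '[{"wx":0,"wy":0,"wz":0,"tx":3,"ty":0,"tz":25,"gripper":-0.08},{"wx":0,"wy":0,"wz":0,"tx":3,"ty":0,"tz":50,"gripper":-0.08},{"wx":0,"wy":0,"wz":0,"tx":3,"ty":0,"tz":75,"gripper":-0.08},{"wx":0,"wy":0,"wz":0,"tx":3,"ty":0,"tz":95,"gripper":-0.08},{"wx":0,"wy":0,"wz":0,"tx":3,"ty":0,"tz":103,"gripper":-0.08}]' >/dev/null
python3 -m creep '[{"wx":0,"wy":0,"wz":0,"tx":0,"ty":0,"tz":0,"gripper":-0.08},{"wx":0,"wy":0,"wz":0,"tx":0,"ty":0,"tz":0,"gripper":-0.9},{"wx":0,"wy":0,"wz":0,"tx":0,"ty":0,"tz":0,"gripper":-0.9},{"wx":0,"wy":0,"wz":0,"tx":0,"ty":0,"tz":0,"gripper":-0.9},{"wx":0,"wy":0,"wz":0,"tx":0,"ty":0,"tz":0,"gripper":-0.9}]' 10
python3 -m creep '[{"wx":0,"wy":0,"wz":0,"tx":0,"ty":0,"tz":0,"gripper":-0.9},{"wx":0,"wy":0,"wz":0,"tx":0,"ty":0,"tz":0,"gripper":-0.9}]' 10
```

```text
time_s: 3.92
tool_pos: [0.4327, 0.2131, 0.0677]
tool_rot: [179.9, 0.0, 91.6]
force: [0.1, -0.5, -0.4]
grip_width: 0.021
grasp_force: 0.0
time_s: 4.08
tool_pos: [0.4322, 0.2131, 0.0671]
tool_rot: [179.9, 0.0, 91.6]
force: [-0.8, -1.0, 1.5]
grip_width: 0.0115
grasp_force: 10.0
```

```bash

python3 -m creep '[{"wx":0,"wy":0,"wz":0,"tx":0,"ty":0.5,"tz":-14.6,"gripper":-0.9},{"wx":0,"wy":0,"wz":0,"tx":0,"ty":2,"tz":-29.2,"gripper":-0.9},{"wx":0,"wy":0,"wz":0,"tx":0,"ty":4.6,"tz":-43.7,"gripper":-0.9},{"wx":0,"wy":0,"wz":0,"tx":0,"ty":8.1,"tz":-57.9,"gripper":-0.9},{"wx":0,"wy":0,"wz":0,"tx":0,"ty":12.7,"tz":-71.8,"gripper":-0.9}]' 10
python3 - <<'E'
from h import *
p,d,W=cloud("side"); cv2.imwrite("pics/s2.png",cv2.resize(p[130:300,130:320,::-1],None,fx=4,fy=4,interpolation=cv2.INTER_CUBIC))
print([(np.round(r["point"],3),round(r["confidence"],2)) for r in nets.place_of("lid_handle","side")])
to([.432,.212,.066],91.7)
E
```

```text
time_s: 4.5
tool_pos: [0.4448, 0.213, 0.1389]
tool_rot: [179.9, 0.0, 91.6]
force: [3.9, -1.0, -4.2]
grip_width: 0.0115
grasp_force: 10.0
[(array([0.444, 0.21 , 0.157]), 0.76)]
t 4.6 tcp [0.446  0.2136 0.14  ] [179.8  -0.   91.5] w 0.0112 gf 10.0 F [ 1.6  0.1 -1.8]
shift [ -1.2 -14.3  74. ] turn [ 0.2 -0.  -0.2]
```

View pics/s2.png

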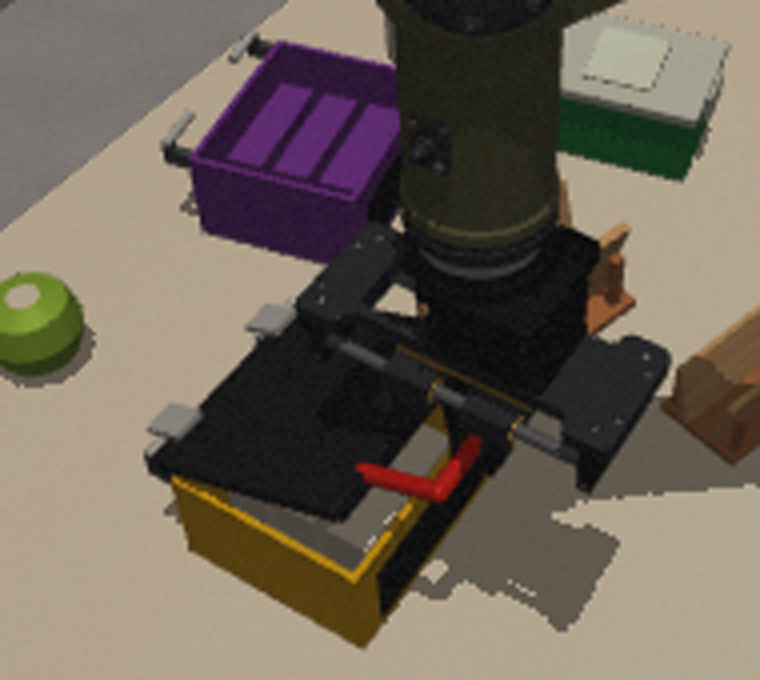

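The lid is about 20° open with both hooks, (270,320) and (175,425), still on the pins and the bar held at (465,465). I continue the arc.

```bash

python3 -m creep '[{"wx":0,"wy":0,"wz":0,"tx":0,"ty":7,"tz":-16.9,"gripper":-0.9},{"wx":0,"wy":0,"wz":0,"tx":0,"ty":15.4,"tz":-33.2,"gripper":-0.9},{"wx":0,"wy":0,"wz":0,"tx":0,"ty":25.3,"tz":-48.7,"gripper":-0.9},{"wx":0,"wy":0,"wz":0,"tx":0,"ty":36.4,"tz":-63.2,"gripper":-0.9},{"wx":0,"wy":0,"wz":0,"tx":0,"ty":48.8,"tz":-76.7,"gripper":-0.9}]' 10
python3 -m creep '[{"wx":0,"wy":0,"wz":0,"tx":0,"ty":13.5,"tz":-12.4,"gripper":-0.9},{"wx":0,"wy":0,"wz":0,"tx":0,"ty":28.1,"tz":-23.5,"gripper":-0.9},{"wx":0,"wy":0,"wz":0,"tx":0,"ty":43.5,"tz":-33.4,"gripper":-0.9},{"wx":0,"wy":0,"wz":0,"tx":0,"ty":59.8,"tz":-41.8,"gripper":-0.9},{"wx":0,"wy":0,"wz":0,"tx":0,"ty":76.7,"tz":-48.8,"gripper":-0.9}]' 10
python3 - <<'E'
from h import *
optics.read_camera("side"); print([(np.round(r["point"],3),round(r["confidence"],2)) for r in nets.place_of("lid_handle","side")])
to([.642,.218,.276],91.7)
E
```

```text
time_s: 5.02
tool_pos: [0.4915, 0.2146, 0.2146]
tool_rot: [-179.8, 0.1, 91.6]
force: [-3.8, -0.5, 1.3]
grip_width: 0.0115
grasp_force: 10.0
time_s: 5.43
tool_pos: [0.5694, 0.217, 0.2643]
tool_rot: [-179.9, 0.1, 91.6]
force: [-2.6, -1.5, 4.1]
grip_width: 0.0115
grasp_force: 10.0
[(array([0.566, 0.213, 0.278]), 0.95)]
t 5.53 tcp [0.5717 0.2173 0.2648] [ 1.80e+02 -1.00e-01  9.15e+01] w 0.0116 gf 10.0 F [-3.2 -3.4  6.8]
shift [ -1.2  70.3 -11.2] turn [ 0.  -0.1 -0.2]
```

```bash

python3 -m creep '[{"wx":0,"wy":0,"wz":0,"tx":0,"ty":17.4,"tz":-5.5,"gripper":-0.9},{"wx":0,"wy":0,"wz":0,"tx":0,"ty":35.3,"tz":-9.5,"gripper":-0.9},{"wx":0,"wy":0,"wz":0,"tx":0,"ty":52,"tz":-11.5,"gripper":-0.9},{"wx":0,"wy":0,"wz":0,"tx":0,"ty":64,"tz":-12.5,"gripper":-0.9},{"wx":0,"wy":0,"wz":0,"tx":0,"ty":70,"tz":-12.5,"gripper":-0.9}]' 10
python3 -m creep '[{"wx":0,"wy":0,"wz":0,"tx":0,"ty":0,"tz":0,"gripper":-0.9},{"wx":0,"wy":0,"wz":0,"tx":0,"ty":0,"tz":0,"gripper":-0.9},{"wx":0,"wy":0,"wz":0,"tx":0,"ty":0,"tz":0,"gripper":-0.9}]' 10
python3 - <<'E'
from h import *
p,d,W=cloud("side"); cv2.imwrite("pics/s3.png",cv2.resize(p[100:300,130:320,::-1],None,fx=3,fy=3,interpolation=cv2.INTER_CUBIC)); print([(np.round(r["point"],3),round(r["confidence"],2)) for r in nets.place_of("lid_handle","side")])
to([.642,.218,.276],91.7)
E
```

```text
time_s: 5.95
tool_pos: [0.6409, 0.2191, 0.2755]
tool_rot: [-180.0, -0.1, 91.6]
force: [-0.7, -0.3, 3.8]
grip_width: 0.0116
grasp_force: 10.0
time_s: 6.2
tool_pos: [0.6388, 0.219, 0.2754]
tool_rot: [-179.9, 0.0, 91.6]
force: [-0.1, -0.4, -1.6]
grip_width: 0.0116
grasp_force: 10.0
[]
t 6.3 tcp [0.6389 0.2188 0.2755] [-179.9    0.    91.6] w 0.0114 gf 10.0 F [-0.1  0.5 -2.9]
shift [-0.9  3.1 -0.5] turn [-0.1  0.  -0.1]
```

View pics/s3.png

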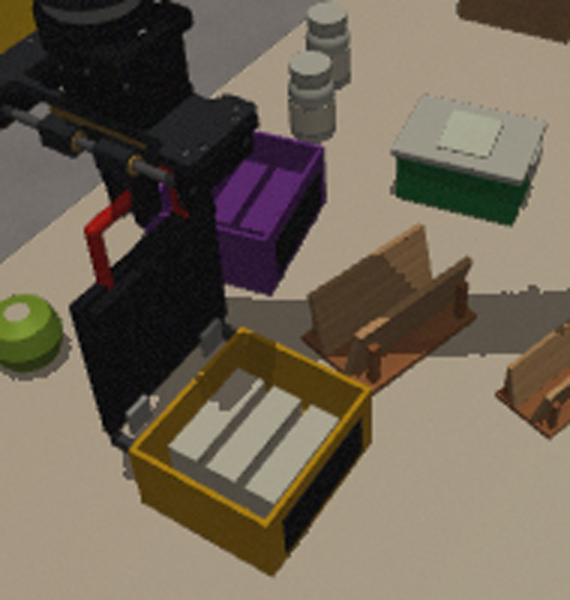

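The lid is vertical on its pins, hooks at (212,335) and (135,410). Firm up the grip and lift straight up.

```bash

python3 -m creep '[{"wx":0,"wy":0,"wz":0,"tx":0,"ty":0,"tz":0,"gripper":-0.9},{"wx":0,"wy":0,"wz":0,"tx":0,"ty":0,"tz":-6,"gripper":-0.9},{"wx":0,"wy":0,"wz":0,"tx":0,"ty":0,"tz":-14,"gripper":-0.9},{"wx":0,"wy":0,"wz":0,"tx":0,"ty":0,"tz":-24,"gripper":-0.9},{"wx":0,"wy":0,"wz":0,"tx":0,"ty":0,"tz":-36,"gripper":-0.9}]' 25
python3 -m creep '[{"wx":0,"wy":0,"wz":0,"tx":0,"ty":0,"tz":-12,"gripper":-0.9},{"wx":0,"wy":0,"wz":0,"tx":0,"ty":0,"tz":-24,"gripper":-0.9},{"wx":0,"wy":0,"wz":0,"tx":0,"ty":0,"tz":-36,"gripper":-0.9},{"wx":0,"wy":0,"wz":0,"tx":0,"ty":0,"tz":-46,"gripper":-0.9},{"wx":0,"wy":0,"wz":0,"tx":0,"ty":0,"tz":-46,"gripper":-0.9}]' 25
python3 - <<'E'
from h import *
p,d,W=cloud("side"); cv2.imwrite("pics/s4.png",cv2.resize(p[60:300,100:320,::-1],None,fx=2.5,fy=2.5,interpolation=cv2.INTER_CUBIC)); print([(np.round(r["point"],3),round(r["confidence"],2)) for r in nets.place_of("lid_handle","side")])
x,y,z=W[...,0],W[...,1],W[...,2]; m=(d>0)&(abs(x-.63)<.06)&(abs(y-.22)<.09)&(z>.17)&(z<.31)&(p.max(2)<60)
A=np.c_[y[m],z[m],np.ones(m.sum())]; print("panel plane x=a y+b z+c",np.linalg.lstsq(A,x[m],rcond=None)[0],m.sum(),np.percentile(y[m],[1,99]),np.percentile(z[m],[1,99]),x[m].mean())
to([.544,.009,.35],75.4)
E
```

```text
time_s: 6.72
tool_pos: [0.6397, 0.2186, 0.3133]
tool_rot: [-180.0, 0.0, 91.6]
force: [0.5, -0.2, -2.9]
grip_width: 0.0113
grasp_force: 25.0
time_s: 7.13
tool_pos: [0.6405, 0.2196, 0.3617]
tool_rot: [179.8, -0.1, 91.6]
force: [0.7, 0.5, -4.1]
grip_width: 0.011
grasp_force: 25.0
[(array([0.637, 0.216, 0.378]), 0.82)]
panel plane x=a y+b z+c [-0.01982927 -0.00870855  0.64336121] 2163 [0.14305045 0.29954163] [0.17771028 0.30379487] 0.6367235335952899
t 7.23 tcp [0.6399 0.2192 0.3588] [180.   -0.   91.6] w 0.0108 gf 25.0 F [ 0.1  0.2 -3.1]
shift [-207.4 -101.8    8.7] turn [ 0.  -0.  16.2]
```

View pics/s4.png

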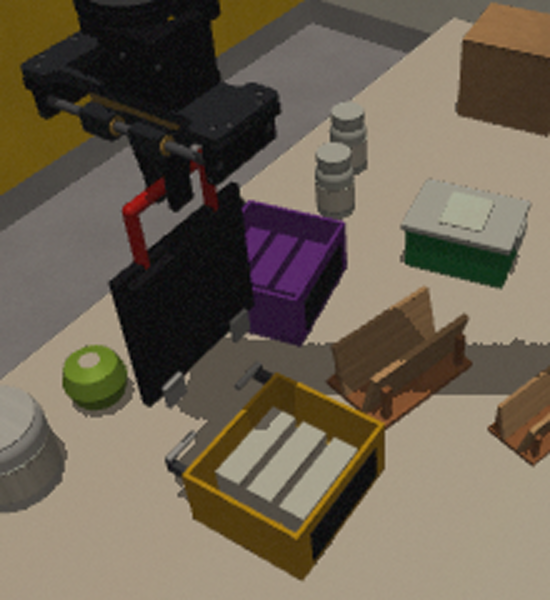

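The lid hangs clear of the pins and vertical: bar at (165,190), hooks at (240,325) and (175,388). Carry it above the large stand at (400,350).

```bash

python3 -m creep '[{"wx":0,"wy":0,"wz":0,"tx":-10,"ty":-5,"tz":0,"gripper":-0.9},{"wx":0,"wy":0,"wz":0,"tx":-25,"ty":-12,"tz":0,"gripper":-0.9},{"wx":0,"wy":0,"wz":0,"tx":-45,"ty":-22,"tz":0,"gripper":-0.9},{"wx":0,"wy":0,"wz":0,"tx":-65,"ty":-32,"tz":0,"gripper":-0.9},{"wx":0,"wy":0,"wz":0,"tx":-85,"ty":-42,"tz":0,"gripper":-0.9}]' 25 >/dev/null
python3 -m creep '[{"wx":0,"wy":0,"wz":3,"tx":-20,"ty":-10,"tz":0,"gripper":-0.9},{"wx":0,"wy":0,"wz":6,"tx":-40,"ty":-20,"tz":0,"gripper":-0.9},{"wx":0,"wy":0,"wz":9,"tx":-60,"ty":-30,"tz":0,"gripper":-0.9},{"wx":0,"wy":0,"wz":12,"tx":-80,"ty":-40,"tz":0,"gripper":-0.9},{"wx":0,"wy":0,"wz":16,"tx":-100,"ty":-49,"tz":0,"gripper":-0.9}]' 25
python3 -c "
from h import *
to([.544,.009,.36],75.4)"
```

```text
time_s: 8.07
tool_pos: [0.5528, 0.0303, 0.3574]
tool_rot: [-179.9, 0.0, 75.4]
force: [0.7, -0.4, -2.8]
grip_width: 0.0111
grasp_force: 25.0
t 8.07 tcp [0.5528 0.0303 0.3574] [-179.9    0.    75.4] w 0.0111 gf 25.0 F [ 0.7 -0.4 -2.8]
shift [-22.8  -3.2  -2.6] turn [-0.1  0.   0. ]
```

```bash

python3 -m creep '[{"wx":0,"wy":0,"wz":0,"tx":-12,"ty":-2,"tz":0,"gripper":-0.9},{"wx":0,"wy":0,"wz":0,"tx":-21,"ty":-3,"tz":0,"gripper":-0.9},{"wx":0,"wy":0,"wz":0,"tx":-21,"ty":-3,"tz":0,"gripper":-0.9},{"wx":0,"wy":0,"wz":0,"tx":-21,"ty":-3,"tz":0,"gripper":-0.9},{"wx":0,"wy":0,"wz":0,"tx":-21,"ty":-3,"tz":0,"gripper":-0.9}]' 25 >/dev/null
python3 - <<'E'
from h import *
s=get_obs(); a=np.radians(-14.6); B=np.array([[np.cos(a),np.sin(a)],[-np.sin(a),np.cos(a)]])
for c in("side","top"):
    p,d,W=cloud(c); L=(W[...,:2]-[.544,.009])@B.T; X,Y,Z=L[...,0],L[...,1],W[...,2]; S=cv2.cvtColor(p,cv2.COLOR_RGB2HSV)[...,1]
    if c=="side": cv2.imwrite("pics/s5.png",cv2.resize(p[60:300,140:400,::-1],None,fx=2.5,fy=2.5,interpolation=cv2.INTER_CUBIC))
    m=(d>0)&(abs(X)<.05)&(abs(Y)<.09)&(Z>.17)&(Z<.31)&(p.max(2)<60)
    if m.sum()>50: print(c,"panel",np.linalg.lstsq(np.c_[Y[m],Z[m]-.36,np.ones(m.sum())],X[m],rcond=None)[0],m.sum(),np.percentile(Y[m],[1,99]))
    g=(d>0)&(abs(X)<.05)&(abs(Y)<.09)&(Z>.13)&(Z<.21)&(S<60)&(p.max(2)>70); print("hooks",g.sum(),np.percentile(W[g],[2,50,98],axis=0) if g.sum() else 0,np.percentile(X[g],[2,50,98]) if g.sum() else 0)
    for z0 in(.03,.05,.07,.077):
        w=(d>0)&(abs(X)<.06)&(abs(Y)<.07)&(abs(Z-z0)<.004); 
        if w.sum(): print(z0,w.sum(),np.percentile(X[w],[2,98]),np.histogram(X[w],np.arange(-.06,.061,.01))[0])
    print([(np.round(r["point"],3),round(r["confidence"],2)) for q in("slot","lid_handle") for r in nets.place_of(q,c)])
to([.544,.009,.215],75.4)
print((s["tool_pos"][:2]-[.544,.009])@B.T)
E
```

```text
side panel [ 0.00392978 -0.00500211 -0.00379692] 1810 [-0.07111688  0.08586884]
hooks 29 [[ 0.52552697 -0.04231501  0.15571701]
 [ 0.55236386  0.06384739  0.18304348]
 [ 0.56241092  0.07703207  0.19553679]] [-0.00884395 -0.00548886  0.0025966 ]
0.03 125 [-0.04588288  0.02008362] [ 0 14  3 27  0  0  0 77  4  0  0  0]
0.05 140 [-0.0447152   0.02506061] [ 0 16 37  0  0  0  0  4 83  0  0  0]
0.07 135 [-0.03852856  0.03020014] [ 0  0 44  0  0  0  0  0 86  5  0  0]
0.077 253 [-0.03944512  0.03692108] [  0   2 124   0   0   0   0   0  63  64   0   0]
[(array([ 0.365, -0.014,  0.007]), 0.82), (array([0.545, 0.007, 0.004]), 0.68), (array([0.514, 0.443, 0.045]), 0.3)]
hooks 0 0 0
[]
t 8.78 tcp [0.546  0.0125 0.3582] [-180.    -0.    75.7] w 0.011 gf 25.0 F [-0.1 -0.2 -3.3]
shift [ -3.9  -1.  143.2] turn [-0.  -0.   0.3]
[0.00083636 0.00473207]
```

View pics/s5.png

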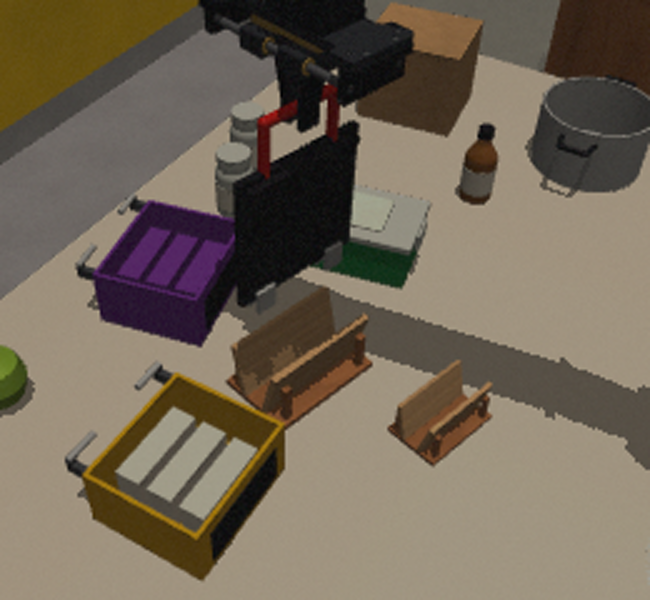

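The lid hangs over the large stand (slot at about (305,355)) and is roughly centred, a few mm too far along the slot. Correct and lower.

```bash

python3 -m creep '[{"wx":0,"wy":0,"wz":0,"tx":-6,"ty":-2,"tz":8,"gripper":-0.9},{"wx":0,"wy":0,"wz":0,"tx":-6,"ty":-2,"tz":22,"gripper":-0.9},{"wx":0,"wy":0,"wz":0,"tx":-6,"ty":-2,"tz":38,"gripper":-0.9},{"wx":0,"wy":0,"wz":0,"tx":-6,"ty":-2,"tz":54,"gripper":-0.9},{"wx":0,"wy":0,"wz":0,"tx":-6,"ty":-2,"tz":70,"gripper":-0.9}]' 25 
python3 -m creep '[{"wx":0,"wy":0,"wz":0,"tx":0,"ty":0,"tz":12,"gripper":-0.9},{"wx":0,"wy":0,"wz":0,"tx":0,"ty":0,"tz":24,"gripper":-0.9},{"wx":0,"wy":0,"wz":0,"tx":0,"ty":0,"tz":36,"gripper":-0.9},{"wx":0,"wy":0,"wz":0,"tx":0,"ty":0,"tz":45,"gripper":-0.9},{"wx":0,"wy":0,"wz":0,"tx":0,"ty":0,"tz":50,"gripper":-0.9}]' 25
python3 -m creep '[{"wx":0,"wy":0,"wz":0,"tx":0,"ty":0,"tz":4,"gripper":-0.9},{"wx":0,"wy":0,"wz":0,"tx":0,"ty":0,"tz":8,"gripper":-0.9},{"wx":0,"wy":0,"wz":0,"tx":0,"ty":0,"tz":12,"gripper":-0.9},{"wx":0,"wy":0,"wz":0,"tx":0,"ty":0,"tz":15,"gripper":-0.9},{"wx":0,"wy":0,"wz":0,"tx":0,"ty":0,"tz":18,"gripper":-0.9}]' 8
python3 -c "
from h import *
to([.544,.009,.21],75.4)"
```

```text
time_s: 9.2
tool_pos: [0.542, 0.0059, 0.287]
tool_rot: [-180.0, 0.0, 75.6]
force: [-0.8, -0.2, -4.1]
grip_width: 0.0112
grasp_force: 25.0
time_s: 9.62
tool_pos: [0.542, 0.0063, 0.2369]
tool_rot: [-179.9, 0.0, 75.6]
force: [-0.2, -1.1, -3.2]
grip_width: 0.0106
grasp_force: 25.0
time_s: 10.03
tool_pos: [0.5427, 0.0065, 0.2203]
tool_rot: [180.0, 0.0, 75.6]
force: [0.1, -0.3, -2.7]
grip_width: 0.0113
grasp_force: 8.0
t 10.03 tcp [0.5427 0.0065 0.2203] [180.    0.   75.6] w 0.0113 gf 8.0 F [ 0.1 -0.3 -2.7]
shift [ 2.8  0.7 10.3] turn [0.  0.  0.2]
```

Bar is at 0.239, about 10 mm to go.

```bash

python3 -m creep '[{"wx":0,"wy":0,"wz":0,"tx":0,"ty":0,"tz":3,"gripper":-0.9},{"wx":0,"wy":0,"wz":0,"tx":0,"ty":0,"tz":6,"gripper":-0.9},{"wx":0,"wy":0,"wz":0,"tx":0,"ty":0,"tz":8,"gripper":-0.9},{"wx":0,"wy":0,"wz":0,"tx":0,"ty":0,"tz":10,"gripper":-0.9},{"wx":0,"wy":0,"wz":0,"tx":0,"ty":0,"tz":10,"gripper":-0.9}]' 8 
python3 -m creep '[{"wx":0,"wy":0,"wz":0,"tx":0,"ty":0,"tz":1,"gripper":-0.9},{"wx":0,"wy":0,"wz":0,"tx":0,"ty":0,"tz":2,"gripper":-0.9},{"wx":0,"wy":0,"wz":0,"tx":0,"ty":0,"tz":2,"gripper":-0.9}]' 8 
```

```text
time_s: 10.45
tool_pos: [0.5428, 0.0063, 0.2105]
tool_rot: [180.0, 0.0, 75.6]
force: [-0.1, -0.4, -2.9]
grip_width: 0.0117
grasp_force: 8.0
time_s: 10.7
tool_pos: [0.5441, 0.0059, 0.2103]
tool_rot: [179.8, 0.0, 75.6]
force: [0.4, -1.7, 5.3]
grip_width: 0.0116
grasp_force: 8.0
```

```bash

python3 -m creep '[{"wx":0,"wy":0,"wz":0,"tx":0,"ty":0,"tz":0,"gripper":-0.6},{"wx":0,"wy":0,"wz":0,"tx":0,"ty":0,"tz":0,"gripper":-0.5},{"wx":0,"wy":0,"wz":0,"tx":0,"ty":0,"tz":0,"gripper":-0.4},{"wx":0,"wy":0,"wz":0,"tx":0,"ty":0,"tz":0,"gripper":-0.3},{"wx":0,"wy":0,"wz":0,"tx":0,"ty":0,"tz":0,"gripper":-0.2}]' 8 
python3 -m creep '[{"wx":0,"wy":0,"wz":0,"tx":0,"ty":0,"tz":0,"gripper":0},{"wx":0,"wy":0,"wz":0,"tx":0,"ty":0,"tz":0,"gripper":0.2},{"wx":0,"wy":0,"wz":0,"tx":0,"ty":0,"tz":0,"gripper":0.5},{"wx":0,"wy":0,"wz":0,"tx":0,"ty":0,"tz":0,"gripper":0.8},{"wx":0,"wy":0,"wz":0,"tx":0,"ty":0,"tz":0,"gripper":1}]'
python3 - <<'E'
from h import *
p,d,W=cloud("side"); cv2.imwrite("pics/s6.png",cv2.resize(p[80:290,160:380,::-1],None,fx=2.5,fy=2.5,interpolation=cv2.INTER_CUBIC)); print([(np.round(r["point"],3),round(r["confidence"],2)) for r in nets.place_of("lid_handle","side")])
to([.544,.009,.21],75.4)
E
```

```text
time_s: 11.12
tool_pos: [0.5423, 0.0066, 0.2081]
tool_rot: [-180.0, -0.0, 75.6]
force: [-1.1, -0.3, -0.0]
grip_width: 0.0307
grasp_force: 0.0
time_s: 11.53
tool_pos: [0.5425, 0.0064, 0.2083]
tool_rot: [-180.0, 0.0, 75.6]
force: [0.2, -0.7, 0.1]
grip_width: 0.0601
grasp_force: 0.0
[(array([0.542, 0.005, 0.227]), 0.7)]
t 11.63 tcp [0.5425 0.0064 0.2083] [180.    0.   75.6] w 0.0685 gf 0.0 F [0.5 0.1 0.3]
shift [ 2.9  0.8 -1.7] turn [0.  0.  0.2]
```

View pics/s6.png

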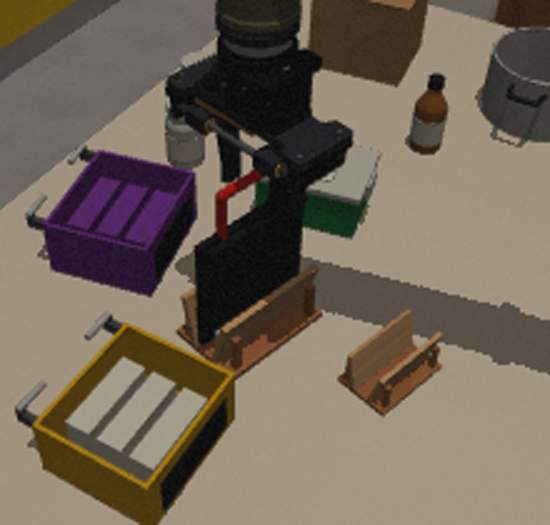

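The lid stands upright in the stand with its bar at (240,190), free between the opened fingers. Withdraw straight up.

```bash

python3 -m creep '[{"wx":0,"wy":0,"wz":0,"tx":0,"ty":0,"tz":0,"gripper":1},{"wx":0,"wy":0,"wz":0,"tx":0,"ty":0,"tz":0,"gripper":1},{"wx":0,"wy":0,"wz":0,"tx":0,"ty":0,"tz":-15,"gripper":1},{"wx":0,"wy":0,"wz":0,"tx":0,"ty":0,"tz":-30,"gripper":1},{"wx":0,"wy":0,"wz":0,"tx":0,"ty":0,"tz":-50,"gripper":1}]' 
python3 -m creep '[{"wx":0,"wy":0,"wz":0,"tx":0,"ty":0,"tz":-25,"gripper":1},{"wx":0,"wy":0,"wz":0,"tx":0,"ty":0,"tz":-50,"gripper":1},{"wx":0,"wy":0,"wz":0,"tx":0,"ty":0,"tz":-60,"gripper":1},{"wx":0,"wy":0,"wz":0,"tx":0,"ty":0,"tz":-60,"gripper":1},{"wx":0,"wy":0,"wz":0,"tx":0,"ty":0,"tz":-60,"gripper":1}]'
python3 - <<'E'
from h import *
p,d,W=cloud("side"); cv2.imwrite("pics/s7.png",cv2.resize(p[50:290,160:380,::-1],None,fx=2.3,fy=2.3,interpolation=cv2.INTER_CUBIC)); print([(np.round(r["point"],3),round(r["confidence"],2)) for q in("lid_handle","mug_center") for r in nets.place_of(q,"side")])
E
```

```text
time_s: 12.05
tool_pos: [0.5417, 0.0064, 0.2579]
tool_rot: [-179.9, 0.0, 75.6]
force: [0.2, 0.2, 0.3]
grip_width: 0.0866
grasp_force: 0.0
time_s: 12.47
tool_pos: [0.5424, 0.0064, 0.3178]
tool_rot: [-180.0, 0.0, 75.6]
force: [0.1, -0.5, -0.9]
grip_width: 0.087
grasp_force: 0.0
[(array([0.544, 0.003, 0.229]), 0.68), (array([0.512, 0.444, 0.046]), 0.87)]
```

View pics/s7.png

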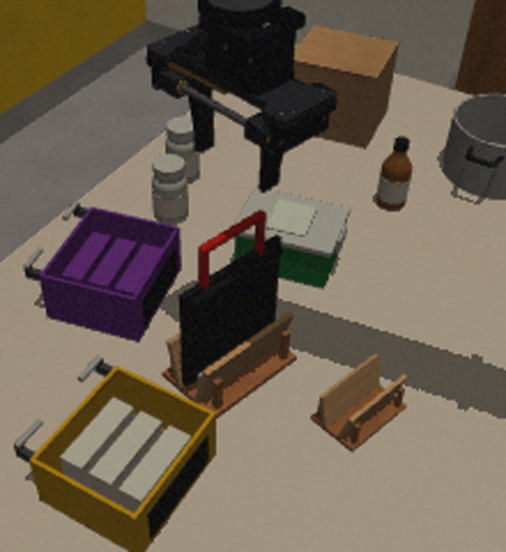

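The lid stands free in the large stand with its bar at (235,235), and the gripper is clear above it. Handing in.

```bash
python3 -c "
from cell import env
print(env.sign_off())"
```

```text
the job is handed in; nothing more can be done
None
```

The lid is off the yellow box and stands upright by itself, handle up, in the middle of the larger wooden stand; the gripper is clear of it, the mug has not moved, and the job is handed in at about 12.5 s with no verdict returned.

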